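Release a push-fit tube on the fork bracket

TASK

Free the beaded metal tube from its push-fit fitting: take the fitting with its tube to the sloping release bracket, slide it all the way down under the fork, and pull the tube out square to the slope, so that the fork presses the collet ring down while you pull. Leave the fitting lying in the bracket, and lower the tube, beaded end first, well down into the open steel cup before you let go of it; do not tip or shove the cup or disturb the other things on the table.

Things in the scene. Friction and masses are not known exactly. Their poses are not given: they have to be found in the camera images.
- fitting: Push-fit fitting, loose, 0.26 kg: grey cylinder 54 mm in diameter, 28 mm high, two black bands. Origin: centre of its underside, z up its axis. Starts upright on the table, the tube standing in it, foot 4 mm above the underside. Four inner jaws hold the tube's bead: lifting the tube carries the fitting along after 3.5 mm of play, perhaps a few degrees askew.
- ring_top (a point): Centre of the top of the collet ring, the black flange on the fitting, 40 mm outer and 23 mm inner diameter, 4 mm thick; its top is 38 mm above the fitting's underside while up.
- collet_ring (a joint): Press of the collet ring towards the fitting: 0 = up, tube locked; 0.006 m = fully down. A spring pushes it up: 4 N at first, 8 N fully down. From about 4 mm on the jaws let the tube go; under a steady pull on the tube with the ring against the fork this happens at roughly 8 to 10 N.
- tube: Rigid bare metal tube, loose, 60 g, 14 mm diameter, 105 mm long. Origin at the centre of its foot, z along the tube to its plain upper end. A rolled bead of 20 mm diameter runs round it from 9 to 13 mm above the foot. The uppermost 71 mm stand free above the collet ring.
- tube_top (a point): Centre of the tube's plain upper end.
- fork: Sloping slide of the fixed bracket, turned up to 17 degrees either way. Origin: seat centre, on the slide's floor, 42 mm above the table. x: uphill, to the robot's right; y: across; z: square to the floor, leaning 25 degrees from vertical to the robot's left, the way the tube must stand and be pulled. Floor from x = -34 to 78 mm; the lower stop's face at x = -28 mm, 1 mm from a fitting at x = 0.
- fork_slot (a point): On the forked plate's top, above the seat: 48 mm along the slide's z from its origin. The plate is 5 mm thick (underside 43 mm over the floor, 5 mm more than the fitting with its ring up), from x = -33 to 32 mm, with a middle slot 27 mm wide, open uphill, closed at x = -16 mm. Tube and bead pass through the slot; the collet ring does not, so the plate presses it down.
- slide_mouth (a point): On the floor at the uphill end, x = 70 mm of the slide. The fitting enters here, from above or from uphill, and slides downhill with the tube in the slot. Side walls 60 mm apart from x = -32 to 32 mm; above that, flared guides 20 mm high, 60 mm apart opening to 78 mm.
- cup: Open round steel cup, loose, 0.45 kg, standing on the table, 72 mm across the mouth, 60 mm high, wall 3 mm, tapering a little to its foot. Origin at the centre of its underside, z up.
- spool: Bystander: small spool of thread-like wire with white flanges, 51 mm diameter, 47 mm high.
- tin: Bystander: round closed aluminium tin with window lid, 75 mm diameter, 22 mm high.
- pliers: Bystander: small red-handled pliers lying flat, 124 mm long.
- seed_tin: Bystander: open low aluminium tin with beads, 52 mm diameter, 14 mm high.
- tray_lid: Obstacle, fixed: open frame of clear plastic (the rim of a tray lid), about 290 by 210 mm, lying askew on boxes just right of the bracket, its rim from 70 mm (near the robot) to 155 mm (far) above the table. Carry things high over it. Origin near its middle.
Things that resemble listed ones, but are neither listed nor needed, are in the scene too. Of the things shaped like the tube, the metal one is meant.

How it is judged:
By the outcome, as a careful person would: the job done as asked, in the order asked, and still so for the second after the job is handed in, with the robot touching nothing.
It also fails if it takes over 58 s, if anything falls off the work surface, if the arm or the gripper's body presses on something with over 40 N, if the wrist force passes 120 N, or if a joint passes its speed limit or range.

ROBOT

A 6-joint arm with a two-finger parallel gripper is mounted at the origin on a cart in front of the work surface, level with it; the furniture and walls round the work are solid. World frame = base frame: x ahead of the robot, y to its left, z up, the work surface at z = 0. Lengths are in mm, angles in degrees, forces in N, time in s.
With the tool pointing down it reaches from about 350 to 850 mm from the base axis. Payload 8.1 kg.
Tool frame: the origin (TCP) lies midway between the tips of the shut fingers; the grasp point (between the pads) lies 19 mm behind it; z points along the fingers, y is the line along which they close (so a half turn about z gives the same grasp; the last joint's range is limited). The gripper opens to 85 mm and grips with 20 to 120 N. Pads are 22 mm wide; open, the fingers measure 114 mm over their backs; the gripper's body (76 mm by 85 mm) begins 54 mm behind the grasp point. The pads swing forward as they close: fully open they stand 13 mm farther back than shut.
Start: joints at [67.357, 7.471, 85.268, -0, 87.261, -4.893], TCP at [182.899, 571.448, 231.292] pointing down, gripper open.
Joint ranges: [-169.43, 169.43], [-51.17, 129.36], [1.28, 143.12], [-76.62, 256.62], [0, 156.53], [-152.29, 152.29]. Speed limits (degrees/s): [136.94, 136.94, 159.86, 180, 180, 180].

INTERFACE

Orientations are given as [roll, pitch, yaw] about the fixed x, y, z axes, in that order (R = Rz(yaw) Ry(pitch) Rx(roll)).
In Python, from bench import r gives the robot as it stands. The module is installed in compiled form; this text tells all that it offers.
- The arm moves only by the tool jog_arm, never from a script. Its argument "rows" is a list of rows, each a list of 2 entries, a list of its own where there are three numbers: the shift along the tool's x, y, z in mm, then the turn, a rotation vector about the tool's x, y, z in rad. A call has 1 to 10 rows; each row is the pose to reach, as a shift and turn from the pose commanded when the call began, along the tool's axes at that moment; what a row does not reach only later rows make up. A row lasts 1/10 s, in which the tool goes at most 50 mm and 8.59 degrees, less where a joint would pass 70% of its speed; a pose out of reach is approached as far as the arm can. A call with a gripper value outside its range is refused whole. "grip" is the finger opening in mm, from 0 to 85.4, set as the call begins (left out, the last holds). The fingers move at their own pace and stop on an object; "force" is the grip in N (left out, the last holds). Time passes only in rows, so rows that repeat a pose let the fingers close. It gives the time, the measured TCP pose, the force, the opening and the grip force at its end, in the units of the state.
- r.sense(): the state, without advancing time (a new reading comes with each control period).
- r.snapshot(name): name is "side" or "top"; returns (picture, depth): 420x560x3 uint8, blue, green, red; 420x560 float32, mm along the optical axis (not along the pixel's ray), 0 where there is no reading.
- r.camera_params(name): a dict with "fx", "fy", "cx", "cy" (pixels), "dist_coeffs" ([k1, k2, p1, p2, k3] as OpenCV has them; the pictures are not rectified), "pose" (4x4, takes a point from camera to world coordinates). Camera axes: x right, y down, z forward; pixel columns grow to the right and rows downward; lengths in mm; the calibration is good to about 2 mm. A picture is of the moment at which its call begins. camera_params takes no time and is no camera call.
- r.hand_in(): hands the job in; it is judged then, once.
The state is a dict: "time": time; "joint_pos": joint angles; "qd": joint speeds; "joint_efforts": joint torques, N m; "tool_pos": TCP position; "tcp_rot": TCP orientation; "ft_force": force on the tool from outside, world axes, zero at the start; "wrist_torque": the same for the moment, N m; "finger_gap": finger opening in mm; "grip_force": force on a finger pad.
Only numpy, scipy, OpenCV 4.12 (cv2) and the standard library are available. Lean on these libraries where they do the work, as an engineer would, in place of code of your own. Each camera call takes 0.05 s, during which the arm holds its last target. There are 200 camera calls.

## Working session

There is one attempt and no reset: what is moved stays moved. The work goes in short steps, Python scripts to look and compute and a tool call to move; the robot and the scene stay as the last step left them, time stands still between calls to the robot, and variables do not carry over. Pictures are saved under pics/ and viewed, at most 10 in all, crops included, and the job is handed in when it is done.

Besides the shell and the picture viewer there is one more tool, called after "Call:" by a JSON object that holds its "fn" and its "kwargs". jog_arm: Moves the arm, as the interface text tells. Its arguments: {"type":"object","properties":{"rows":{"type":"array"},"grip":{"type":"number"},"force":{"type":"number"}},"required":["rows"]}

```bash
mkdir -p pics
cat > h.py <<'E'
import numpy as np, cv2
from scipy.spatial.transform import Rotation as R
from bench import r
def snap(n,f):
    p,d=r.snapshot(n); cv2.imwrite(f'pics/{f}.png',p); np.save(f'pics/{f}.npy',d); return p,d
def pts(n,d,uv):
    c=r.camera_params(n); K=np.array([[c['fx'],0,c['cx']],[0,c['fy'],c['cy']],[0,0,1.]])
    uv=np.asarray(uv,float).reshape(-1,2)
    xy=cv2.undistortPoints(uv.reshape(-1,1,2),K,np.array(c['dist_coeffs'])).reshape(-1,2)
    z=np.array([d[int(v),int(u)] for u,v in uv])
    P=np.c_[xy*z[:,None],z]; T=np.array(c['pose']); return P@T[:3,:3].T+T[:3,3]
def ray(n,uv,h):
    c=r.camera_params(n); K=np.array([[c['fx'],0,c['cx']],[0,c['fy'],c['cy']],[0,0,1.]])
    uv=np.asarray(uv,float).reshape(-1,2)
    xy=cv2.undistortPoints(uv.reshape(-1,1,2),K,np.array(c['dist_coeffs'])).reshape(-1,2)
    T=np.array(c['pose']); D=np.c_[xy,np.ones(len(xy))]@T[:3,:3].T; o=T[:3,3]
    return o+D*((h-o[2])/D[:,2])[:,None]
E
python3 - <<'E'
from h import *
for n in('side','top'):
    snap(n,n+'0'); c=r.camera_params(n); print(n,c['fx'],np.round(c['pose'],2).tolist())
a=cv2.imread('pics/side0.png');b=cv2.imread('pics/top0.png')
s=r.sense();print(s['tool_pos'],s['tcp_rot'],s['time'],s['ft_force'],s['finger_gap'])
E
```

```text
side 497.88536257835125 [[-1.0, 0.02, 0.01, 562.35], [0.01, 0.57, -0.82, 1144.27], [-0.02, -0.82, -0.57, 862.87], [0.0, 0.0, 0.0, 1.0]]
top 484.69091421508887 [[0.01, -0.98, 0.18, 334.42], [-1.0, -0.01, -0.02, 52.56], [0.02, -0.18, -0.98, 1322.65], [0.0, 0.0, 0.0, 1.0]]
[182.70678778 571.00331345 230.36581008] [-1.79906979e+02 -7.98171954e-03  1.62252775e+02] 0.1 [-0.64167758  1.03545414  0.33954631] 85.52486112073625
```

View pics/side0.png

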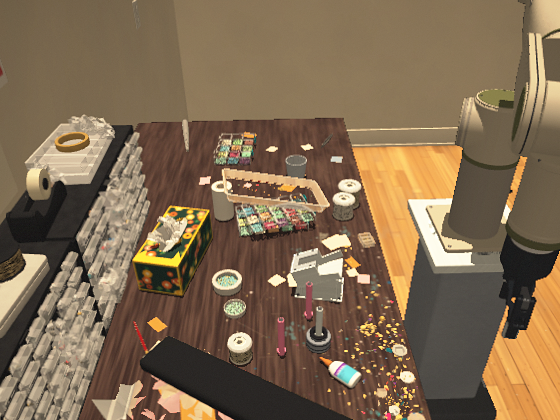

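View pics/top0.png

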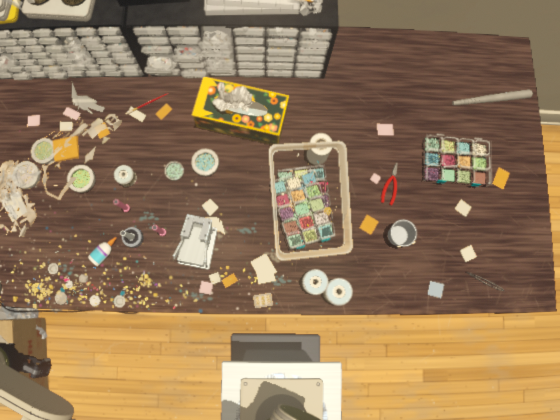

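The side view shows the grey tube in its fitting at (318,330), with pink tubes at (308,300) and (281,335). The bracket is at (318,275) and the cup at (296,165). In the top view the fitting is at (131,237), the bracket at (197,241) and the cup at (402,234). Candidates for the tube are metal (318,330), pink (308,300) and pink (281,335); I choose the metal one. For the cup, the steel one is at (402,234) top, and the white cylinder at (319,148) top isn't open steel.

Run:
```python
from h import *
a=cv2.imread('pics/side0.png');b=cv2.imread('pics/top0.png')
A=cv2.resize(a[235:360,240:370],None,fx=4,fy=4,interpolation=cv2.INTER_CUBIC)[:500,:400+120]
B1=cv2.resize(b[205:275,165:235],(280,280),interpolation=cv2.INTER_CUBIC)
B2=cv2.resize(b[205:275,100:170],(280,280),interpolation=cv2.INTER_CUBIC)
C=np.zeros((560,800,3),np.uint8);C[:500,:520]=A;C[:280,520:]=B1;C[280:,520:]=B2
cv2.imwrite('pics/c1.png',C)
ds=np.load('pics/side0.npy');dt=np.load('pics/top0.npy')
np.set_printoptions(suppress=True,precision=1)
print('side tube',pts('side',ds,[(319,308),(319,315),(319,325),(317,335),(318,347)]))
print('top fit',pts('top',dt,[(131,237),(125,240),(137,237),(150,225)]))
print('top cup',pts('top',dt,[(402,234),(402,221),(402,247),(389,234),(415,234)]))
print('bracket',pts('top',dt,[(190,230),(205,230),(180,258),(205,262),(197,245)]))
```

```text
side tube [[478.4 408.4 108.1]
 [478.6 415.8  95.1]
 [477.5 414.6  63.4]
 [481.  416.   33.8]
 [480.2 437.8  20.6]]
top fit [[473.4 403.8  49.7]
 [466.7 424.1  33.9]
 [475.2 391.3  35.6]
 [513.4 366.7  -2.4]]
top cup [[ 496.  -332.3    5.4]
 [ 526.2 -321.3   47.4]
 [ 460.3 -332.7    0.2]
 [ 491.8 -287.    37.1]
 [ 490.  -353.3   56.1]]
bracket [[496.3 248.7  36.9]
 [490.9 202.8  83.9]
 [418.5 266.1  74.7]
 [408.5 199.5  89.2]
 [454.8 226.3  52.9]]
```

View pics/c1.png

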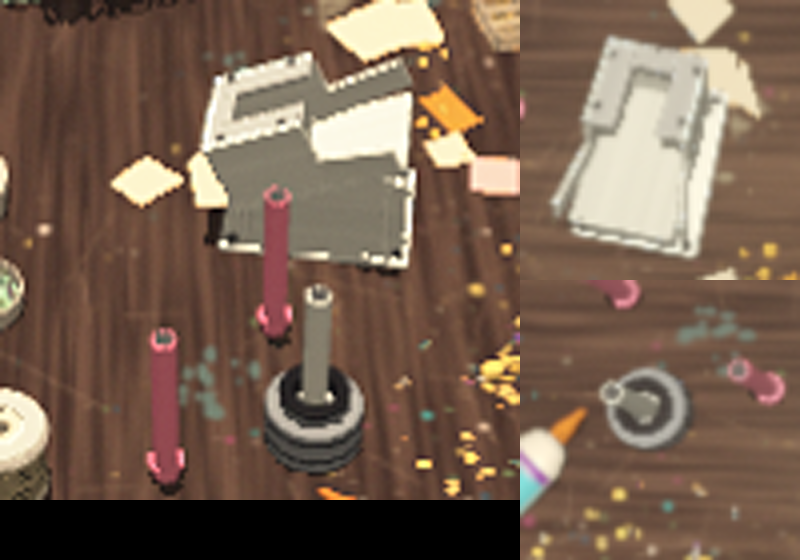

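Run:
```python
from h import *
np.set_printoptions(suppress=True,precision=0,linewidth=200)
dt=cv2.medianBlur(np.load('pics/top0.npy'),3)
for v in range(212,272,4):
    P=pts('top',dt,[(u,v) for u in range(172,224,4)]); print(v,P[:,2], 'x%.0f'%P[0,0],P[[0,-1],1])
ds=cv2.medianBlur(np.load('pics/side0.npy'),3)
print()
for v in range(246,304,4):
    P=pts('side',ds,[(u,v) for u in range(284,352,4)]); print(v,P[:,2])
```

```text
212 [-2.  0.  1. -1. -1. -1.  2. -1.  1.  2. -0.  0.  1.] x551 [307. 173.]
216 [ 0.  0.  1. -1. 72. 73. 69.  1.  2.  1.  2.  2. -0.] x539 [306. 173.]
220 [-1. -1. -0. -0. 78. 76. 79. 76. 73. 74.  5.  1. -0.] x528 [305. 172.]
224 [-2. -0. -2. 83. 83. 40. 41. 48. 81. 78.  4.  2.  1.] x517 [305. 172.]
228 [ 1. -2. -1. 89. 89. 33. 32. 33. 85. 84.  8.  3.  1.] x506 [304. 172.]
232 [-0. -0. -0. 95. 91. 38. 37. 86. 92. 88.  7.  1. -0.] x495 [304. 172.]
236 [ 0. -2.  2. 70. 46. 43. 42. 95. 97. 76.  3.  2.  0.] x484 [303. 171.]
240 [-1.  0. -0. 55. 50. 46. 44. 45. 88. 63.  4. -0.  0.] x473 [303. 171.]
244 [-0. -1. 77. 55. 52. 53. 50. 51. 53.  5.  3.  2.  0.] x461 [302. 171.]
248 [ 1.  3. 66. 57. 57. 57. 56. 55. 59.  5.  3.  1. -1.] x450 [302. 170.]
252 [ 1. 84. 65. 65. 63. 62. 60. 60. 61.  5.  3. -1. -1.] x440 [301. 170.]
256 [ 1. 80. 70. 70. 68. 66. 67. 65. 66.  4.  0. -1.  1.] x429 [301. 170.]
260 [-1. -1. 71. 73. 74. 72. 71. 70. 89.  4. -0.  1. -0.] x418 [301. 169.]
264 [ 1.  0.  2.  3.  2.  7.  8. 71.  9.  3.  1. -1.  0.] x407 [300. 169.]
268 [-1.  1. -1.  1. -1.  0. -2. -1.  3.  3.  2.  
[... 469 characters left out ...]

270 [-1. -1. 72. 78. 80. 82. 82. 83. 85. 52. 56. 60. 64. 70. 74.  1.  3.]
274 [-0.  0. 67. 67. 68. 69. 70. 73. 73. 74. 77. 81. 84. 86. 78.  1.  1.]
278 [ 2.  3.  4. 54. 56. 56. 58. 60. 60. 62. 64. 67. 70. 72.  7.  2.  1.]
282 [  1.   2.   1.  40.  43.  43. 105.  49.  47.  49.   8.   4.   4.  54.   4.   1.   1.]
286 [  1.   2.   2.   5.  29.  32. 102.  97.   2.   4.   4.   6.   6.  40.   4.   1.   1.]
290 [ 1.  1. -0.  4.  5.  4. 91.  5.  5.  7.  6.  4.  4.  9.  5.  2.  1.]
294 [ 1.  1. -1.  5.  5.  5. 80.  6.  4.  5.  6.  4.  3. 15.  5.  2. -0.]
298 [ 2.  2.  1. -0.  1.  2. 66.  4.  2.  3.  5.  5.  5.  5.  6. -0.  2.]
302 [ 0.  2.  0.  1.  1.  0. 55.  2.  0.  2.  2.  1.  3.  1.  2.  0.  1.]
```

```bash
cat > fork.py <<'E'
from h import *
np.set_printoptions(suppress=True,precision=1,linewidth=160)
def cloud(n,f,u0,u1,v0,v1):
    d=np.load(f'pics/{f}.npy'); g=[(u,v) for v in range(v0,v1) for u in range(u0,u1)]
    return pts(n,d,g)
def fit(Pt,Ps=None):
    # plate top plane: RANSAC seeded by known 25 deg slope facing +x
    P=Pt if Ps is None else np.r_[Pt,Ps]
    best=None; rng=np.random.default_rng(0); Q=P[P[:,2]>25]
    for _ in range(3000):
        a=Q[rng.choice(len(Q),3,False)]; n=np.cross(a[1]-a[0],a[2]-a[0]); l=np.linalg.norm(n)
        if l<50: continue
        n/=l; n*=np.sign(n[2])
        if abs(n[2]-np.cos(np.radians(25)))>.03: continue
        h=(Q-a[0])@n; c0=(abs(h)<2.5).sum(); c1=max((abs(h-48)<2.5).sum(),1)   # floor + plate
        if best is None or c0+c1>best[0]: best=(c0+c1,n,a[0])
    _,n,p=best; h=(Q-p)@n
    fl=Q[abs(h)<3]; pl=Q[abs(h-48)<3]
    A=np.r_[fl-fl.mean(0),pl-pl.mean(0)]; n=np.linalg.svd(A)[2][2]; n*=np.sign(n[2])
    return n,fl,pl
if __name__=='__main__':
    Pt=cloud('top','top0',172,222,212,268);Ps=cloud('side','side0',286,346,246,290)
    for nm,P in(('top',Pt),('side',Ps)):
        n,fl,pl=fit(P); x=np.array([-n[0],-n[1],0]);x/=np.linalg.norm(x); az=np.degrees(np.arctan2(x[1],x[0]))
        ex=x-n*(x@n);ex/=np.linalg.norm(ex); ey=np.cross(n,ex)
        print(nm,'n',np.round(n,3),'lean',np.degrees(np.arccos(n[2])),'uphill az',az,len(fl),len(pl),'plane gap',(pl.mean(0)-fl.mean(0))@n)
        q=np.c_[(pl)@ex,(pl)@ey].astype(np.float32); rc=cv2.minAreaRect(q); print(' rect',rc)
        c=ex*rc[0][0]+ey*rc[0][1]+n*np.median(pl@n); print(' plate centre',c,'seat(from plate)',c-48*n+.5*ex)
    b=(319.75,308.3);t=(122.8,233.3)
    print('tube top', ray('side',b,109),ray('top',t,109))
    # fitting grey annulus points
    for n,f,w in(('top','top0',(115,148,222,254)),('side','side0',(300,340,318,356))):
        P=cloud(n,f,*w); k=(abs(P[:,2]-28)<3); c,rad=cv2.minEnclosingCircle(P[k][:,:2].astype(np.float32)); print(n,'fitting top',c,rad,k.sum())
    P=cloud('top','top0',384,420,216,252); k=P[:,2]>56; c,rad=cv2.minEnclosingCircle(P[k][:,:2].astype(np.float32)); print('cup rim',c,rad,k.sum())
    P=cloud('side','side0',280,312,150,182); k=(P[:,2]>54)&(P[:,2]<66); c,rad=cv2.minEnclosingCircle(P[k][:,:2].astype(np.float32)); print('cup rim side',c,rad,k.sum())
E
python3 fork.py
```

```text
top n [ 0.4 -0.1  0.9] lean 25.08397504818814 uphill az 170.91110327754794 586 347 plane gap 47.83875118068073
 rect ((-378.8865966796875, -302.4429016113281), (69.7393798828125, 67.58302307128906), 88.91106414794922)
 plate centre [499.8 226.3  84.2] seat(from plate) [479.3 229.6  41. ]
side n [ 0.4 -0.1  0.9] lean 25.844557871176963 uphill az 171.70026783988257 330 333 plane gap 47.17138286540421
 rect ((-380.24560546875, -332.7166442871094), (142.67356872558594, 67.07762145996094), 88.22340393066406)
 plate centre [506.1 262.4  83.5] seat(from plate) [485.  265.5  40.5]
tube top [[477.  410.2 109. ]] [[476.  409.2 109. ]]
top fitting top (476.8495178222656, 408.3630676269531) 27.353092193603516 91
side fitting top (478.5035095214844, 410.13330078125) 28.481801986694336 179
cup rim (422.7327880859375, -148.71343994140625) 219.79425048828125 99
cup rim side (477.587646484375, -264.1524353027344) 93.59904479980469 72
```

```bash
cat >> h.py <<'E'
import json,os
def cmd():
    return json.load(open('cmd.json')) if os.path.exists('cmd.json') else None
def meas():
    s=r.sense(); return np.array(s['tool_pos']),R.from_euler('xyz',s['tcp_rot'],degrees=True)
def go(p,Rt,frm=None):
    p0,R0=frm or meas(); print('shift',np.round(R0.inv().apply(np.array(p)-p0),1),'turn',np.round((R0.inv()*Rt).as_rotvec(),3))
az=np.radians(171.)
ex_h=np.array([np.cos(az),np.sin(az),0])
DOWN=R.from_euler('xyz',[180,0,171],degrees=True)
TILT=DOWN*R.from_rotvec([0,np.radians(25),0])
ez=-TILT.as_matrix()[:,2]; ex=TILT.as_matrix()[:,0]; ey=np.cross(ez,ex)
SEAT=np.array([479.3,229.6,41.5])
E
python3 - <<'E'
from h import *
from fork import cloud
np.set_printoptions(suppress=True,precision=1)
print(ex,ey,ez)
go([477,409.5,140],DOWN,(np.array([182.9,571.4,231.3]),R.from_euler('xyz',[180,0,162.25],degrees=True)))
for n,f,w in(('top','top0',(384,420,216,252)),('side','side0',(280,312,150,182))):
    P=cloud(n,f,*w); k=(P[:,2]>53)&(P[:,2]<66)&(P[:,1]<-250)&(abs(P[:,0]-490)<60); Q=P[k][:,:2]
    m=(Q.min(0)+Q.max(0))/2; print(n,'cup',m,np.ptp(Q,axis=0),k.sum())
for n,f,w in(('top','top0',(262,360,134,265)),):
    P=cloud(n,f,*w); k=(P[:,2]>60); print('lid',np.percentile(P[k],[1,50,99],axis=0))
E
```

```text
[-0.9  0.1  0.4] [-0.2 -1.  -0. ] [ 0.4 -0.1  0.9]
shift [-329.5  -64.5   91.3] turn [-0.   0.  -0.2]
top cup [ 493.6 -320.9] [68.1 70.8] 120
side cup [ 493.1 -319.5] [67.7 76.6] 84
lid [[ 334.4 -176.1   61.3]
 [ 608.6  -92.2  101.2]
 [ 750.3   52.6 1322.7]]
```

Call:
{"fn": "jog_arm", "kwargs": {"rows": [[[-329.5,-64.5,60],[0,0,-0.153]],[[-329.5,-64.5,60],[0,0,-0.153]],[[-329.5,-64.5,60],[0,0,-0.153]],[[-329.5,-64.5,60],[0,0,-0.153]],[[-329.5,-64.5,60],[0,0,-0.153]],[[-329.5,-64.5,60],[0,0,-0.153]],[[-329.5,-64.5,60],[0,0,-0.153]],[[-329.5,-64.5,60],[0,0,-0.153]],[[-329.5,-64.5,90],[0,0,-0.153]],[[-329.5,-64.5,90],[0,0,-0.153]]], "grip": 44, "force": 80}}

```text
time: 1.1
tool_pos: [474.8, 407.7, 136.5]
tcp_rot: [-179.7, -0.3, 171.0]
ft_force: [-1.1, -0.1, -0.3]
finger_gap: 43.9
grip_force: 0.0
```

Call:
{"fn": "jog_arm", "kwargs": {"rows": [[[-1,1,25],[0,0,0]],[[-1.5,1.5,50],[0,0,0]],[[-1.5,1.5,67],[0,0,0]],[[-1.5,1.5,67],[0,0,0]],[[-1.5,1.5,67],[0,0,0]]]}}

```text
time: 1.6
tool_pos: [478.5, 411.0, 74.8]
tcp_rot: [-180.0, -0.0, 171.0]
ft_force: [0.5, 0.5, 0.4]
finger_gap: 44.0
grip_force: 0.0
```

Call:
{"fn": "jog_arm", "kwargs": {"rows": [[[0,0,0],[0,0,0]],[[0,0,0],[0,0,0]],[[0,0,0],[0,0,0]],[[0,0,0],[0,0,0]],[[0,0,0],[0,0,0]],[[0,0,0],[0,0,0]]], "grip": 5}}

```text
time: 2.2
tool_pos: [479.8, 411.4, 76.2]
tcp_rot: [179.9, 0.1, 171.0]
ft_force: [-0.3, -1.5, 5.8]
finger_gap: 12.1
grip_force: 77.9
```

Call:
{"fn": "jog_arm", "kwargs": {"rows": [[[0,0,-5],[0,0,0]],[[0,0,-15],[0,0,0]],[[0,0,-30],[0,0,0]],[[0,0,-55],[0,0,0]],[[0,0,-85],[0,0,0]],[[0,0,-115],[0,0,0]],[[0,0,-130],[0,0,0]],[[0,0,-130],[0,0,0]]]}}

```text
time: 3.0
tool_pos: [480.3, 411.9, 208.2]
tcp_rot: [179.8, 0.2, 171.0]
ft_force: [1.1, -0.5, -3.0]
finger_gap: 12.0
grip_force: 78.2
```

Run:
```python
from h import *
s,d=snap('side','side1'); t,e=snap('top','top1'); q=r.sense(); print(q['tool_pos'],q['ft_force'],q['time'])
A=cv2.resize(s[190:340,240:390],(600,600),interpolation=cv2.INTER_CUBIC)
B=cv2.resize(t[200:270,95:165],(200,200)); C=np.zeros((600,800,3),np.uint8); C[:,:600]=A; C[:200,600:]=B; cv2.imwrite('pics/c2.png',C)
go(SEAT+66*ex+(71+45)*ez,TILT)
```

```text
[478.49106495 410.66098759 203.54161825] [-0.59402475  0.71839167 -4.20659898] 3.1
shift [ -18.3 -178.7   29.1] turn [-0.001  0.436  0.   ]
```

View pics/c2.png

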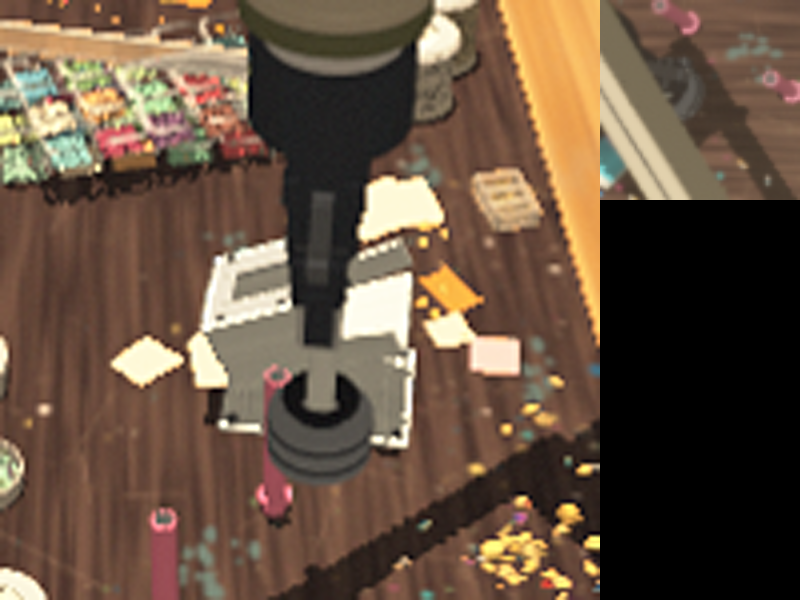

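The fitting hangs nearly level below the fingers at crop (320,430), clear of the pink tube at (275,420).

Run:
```python
from h import *
C=(np.array([478.7,410.75,204.3]),DOWN)
go([478.7,410.75,250],TILT,C)
go(SEAT+68*ex+(76+65)*ez,TILT,C); go(SEAT+68*ex+(76+35)*ez,TILT,C); print(SEAT+68*ex+(76+35)*ez)
```

```text
shift [  0.    0.  -45.7] turn [0.    0.436 0.   ]
shift [ -26.9 -178.8    6.3] turn [0.    0.436 0.   ]
shift [ -14.2 -178.8   33.5] turn [0.    0.436 0.   ]
[464.76290426 231.90244977 170.83820616]
```

Call:
{"fn": "jog_arm", "kwargs": {"rows": [[[0,0,-25],[0,0.1,0]],[[0,0,-45],[0,0.2,0]],[[-5,-25,-45],[0,0.3,0]],[[-10,-60,-40],[0,0.4,0]],[[-18,-100,-30],[0,0.436,0]],[[-24,-140,-10],[0,0.436,0]],[[-27,-170,5],[0,0.436,0]],[[-27,-179,6],[0,0.436,0]],[[-27,-179,6],[0,0.436,0]],[[-27,-179,6],[0,0.436,0]]]}}

```text
time: 4.1
tool_pos: [477.4, 230.6, 198.1]
tcp_rot: [180.0, -25.0, 171.0]
ft_force: [0.2, -0.1, -2.4]
finger_gap: 12.1
grip_force: 78.6
```

Run:
```python
from h import *
s,d=snap('side','side2'); t,e=snap('top','top2'); q=r.sense(); print(q['tool_pos'],q['tcp_rot'],q['ft_force'],q['time'])
A=cv2.resize(s[170:320,260:390],(520,600),interpolation=cv2.INTER_CUBIC)
B=cv2.resize(t[205:275,165:235],(280,280),interpolation=cv2.INTER_CUBIC); C=np.zeros((600,800,3),np.uint8); C[:,:520]=A; C[:280,520:]=B; cv2.imwrite('pics/c3.png',C)
```

```text
[477.65571743 231.13472585 198.74408528] [179.94600645 -24.92653568 171.11715672] [-0.0126077   0.22047981 -2.39503617] 4.2
```

View pics/c3.png

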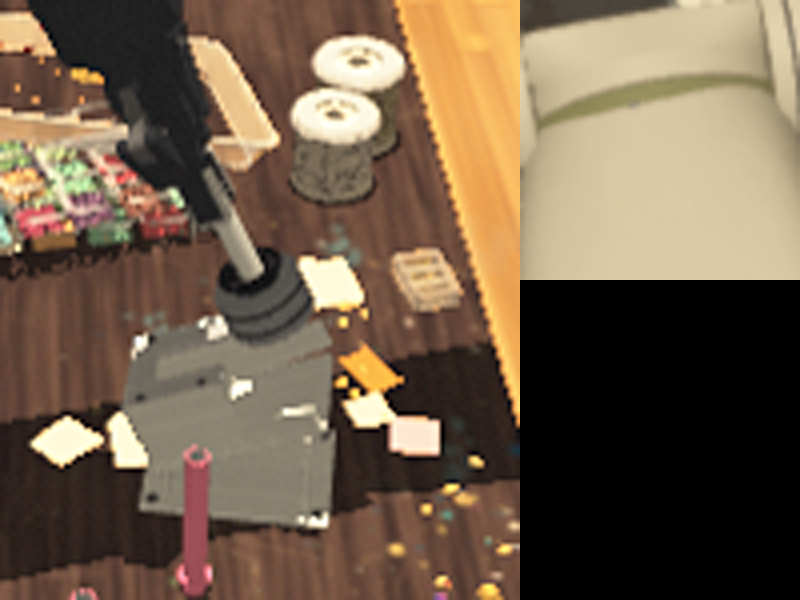

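Run:
```python
from h import *
from fork import cloud
np.set_printoptions(suppress=True,precision=1)
P=cloud('side','side2',305,345,215,258)-SEAT; Q=np.c_[P@ex,P@ey,P@ez]
Q=Q[(abs(Q[:,0]-68)<45)&(abs(Q[:,1])<45)&(Q[:,2]>55)&(Q[:,2]<140)]
from scipy.optimize import least_squares
for lo,hi,rad in((105,125,7),(112,135,7),(66,92,27)):
    k=Q[(Q[:,2]>lo)&(Q[:,2]<hi)]; k=k[abs(k[:,0]-68)<rad+8]
    f=least_squares(lambda c:np.hypot(k[:,0]-c[0],k[:,1]-c[1])-rad,[68,0],loss='soft_l1'); print(lo,f.x,len(k),np.median(abs(f.fun)))
for z in range(58,120,4):
    k=Q[abs(Q[:,2]-z)<2]; print(z,len(k),k.min(0)[:2] if len(k) else'',k.max(0)[:2] if len(k) else '')
```

```text
105 [69.7 -0.1] 45 1.0653695348544598
112 [69.3 -0.5] 50 0.8443945977853669
66 [67.9  1.2] 300 1.8753428151608595
58 2 [ 49.  -22.7] [ 79.4 -17.7]
62 24 [ 50.6 -27.9] [94.8  4.3]
66 30 [ 45.6 -29.1] [95.1 -4.8]
70 42 [ 45.3 -28.5] [94.7  3.3]
74 28 [ 45.  -29.2] [96.3  1.3]
78 31 [ 48.5 -28.4] [94.8  3. ]
82 38 [ 53.9 -28.8] [94.6  3.5]
86 76 [ 43.3 -27.6] [94.6 21.7]
90 70 [ 42.1 -30.2] [94.5 14.5]
94 23 [ 49.8 -19. ] [87.8 11.2]
98 78 [ 49.7 -21.4] [86.5 16.9]
102 11 [52.2 -8.9] [84.7  7.1]
106 13 [65.6 -8.9] [77.   6.1]
110 8 [63.8 -6.9] [77.  -0.2]
114 9 [64.6 -8.4] [76.4 -2.1]
118 10 [ 65.5 -10.5] [75.3  1.1]
```

The fitting is tilted over the mouth, at crop (265,290). The cloud puts it at slide x≈69, y≈0, with its underside about 62 mm above the floor, as planned.

Call:
{"fn": "jog_arm", "kwargs": {"rows": [[[0,0,20],[0,0,0]],[[0,0,40],[0,0,0]],[[0,0,52],[0,0,0]],[[0,0,58],[0,0,0]],[[0,0,61],[0,0,0]],[[0,0,63],[0,0,0]],[[0,0,64],[0,0,0]],[[0,0,64],[0,0,0]],[[0,0,64],[0,0,0]]]}}

```text
time: 5.1
tool_pos: [451.3, 234.1, 140.8]
tcp_rot: [180.0, -24.9, 171.0]
ft_force: [0.7, 0.3, -0.9]
finger_gap: 11.9
grip_force: 78.8
```

Call:
{"fn": "jog_arm", "kwargs": {"rows": [[[-4,0,1],[0,0,0]],[[-10,0,1],[0,0,0]],[[-18,0,1],[0,0,0]],[[-26,0,1],[0,0,0]],[[-34,0,1],[0,0,0]],[[-40,0,1],[0,0,0]],[[-40,0,1],[0,0,0]]]}}

```text
time: 5.8
tool_pos: [487.3, 228.2, 122.3]
tcp_rot: [180.0, -25.0, 171.0]
ft_force: [1.1, -0.7, 4.7]
finger_gap: 12.0
grip_force: 79.9
```

Call:
{"fn": "jog_arm", "kwargs": {"rows": [[[0,0,-1.5],[0,0,0]],[[-5,0,-1.5],[0,0,0]],[[-11,0,-1.5],[0,0,0]],[[-17,0,-1.5],[0,0,0]],[[-22,0,-1.5],[0,0,0]],[[-22,0,-1.5],[0,0,0]]]}}

```text
time: 6.4
tool_pos: [507.0, 224.9, 113.8]
tcp_rot: [-180.0, -25.0, 171.0]
ft_force: [2.0, 0.2, -1.3]
finger_gap: 11.8
grip_force: 79.2
```

Call:
{"fn": "jog_arm", "kwargs": {"rows": [[[-2,0,0],[0,0,0]],[[-4,0,0],[0,0,0]],[[-6,0,0],[0,0,0]],[[-6,0,0],[0,0,0]]]}}

```text
time: 6.8
tool_pos: [512.0, 224.3, 111.9]
tcp_rot: [-180.0, -25.0, 171.0]
ft_force: [-0.0, 0.0, -0.5]
finger_gap: 12.0
grip_force: 79.2
```

Run:
```python
from h import *
s,d=snap('side','side3'); q=r.sense(); p=np.array(q['tool_pos'])-SEAT; print(p@ex,p@ey,p@ez,q['ft_force'],q['time'])
cv2.imwrite('pics/c4.png',cv2.resize(s[190:310,260:380],(600,600),interpolation=cv2.INTER_CUBIC))
```

```text
-0.11664980798931168 0.08876475374059177 77.86208291781428 [-0.8312979  -0.92116146 -1.2186768 ] 6.85
```

View pics/c4.png

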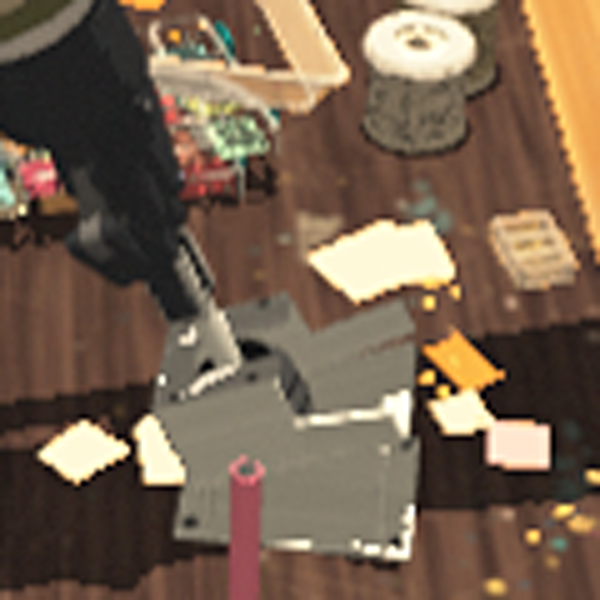

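The tube stands in the slot at crop (225,345), with the ring under the plate. I'll press on to the stop to be sure.

Call:
{"fn": "jog_arm", "kwargs": {"rows": [[[-1,0,0],[0,0,0]],[[-2,0,0],[0,0,0]],[[-3,0,0],[0,0,0]],[[-3,0,0],[0,0,0]]]}}

```text
time: 7.25
tool_pos: [514.6, 223.9, 110.7]
tcp_rot: [-180.0, -25.0, 171.0]
ft_force: [-0.6, -1.1, 0.1]
finger_gap: 12.3
grip_force: 79.2
```

Call:
{"fn": "jog_arm", "kwargs": {"rows": [[[-1,0,0],[0,0,0]],[[-2,0,0],[0,0,0]],[[-2,0,0],[0,0,0]],[[-2,0,0],[0,0,0]]]}}

```text
time: 7.65
tool_pos: [515.9, 223.7, 109.9]
tcp_rot: [-180.0, -25.0, 171.0]
ft_force: [-3.8, -0.4, 1.5]
finger_gap: 11.8
grip_force: 79.1
```

Call:
{"fn": "jog_arm", "kwargs": {"rows": [[[0.8,0,-2],[0,0,0]],[[0.8,0,-4],[0,0,0]],[[0.8,0,-6],[0,0,0]],[[0.8,0,-7],[0,0,0]],[[0.8,0,-8],[0,0,0]],[[0.8,0,-9],[0,0,0]],[[0.8,0,-10],[0,0,0]],[[0.8,0,-10],[0,0,0]]]}}

```text
time: 8.45
tool_pos: [519.6, 222.9, 118.7]
tcp_rot: [-180.0, -25.0, 171.0]
ft_force: [-3.5, -0.3, -8.2]
finger_gap: 12.0
grip_force: 78.2
```

Call:
{"fn": "jog_arm", "kwargs": {"rows": [[[0,0,-1],[0,0,0]],[[0,0,-2],[0,0,0]],[[0,0,-3],[0,0,0]],[[0,0,-3],[0,0,0]]]}}

```text
time: 8.85
tool_pos: [521.6, 223.2, 123.5]
tcp_rot: [179.9, -24.9, 171.0]
ft_force: [-2.5, -0.4, 0.7]
finger_gap: 11.8
grip_force: 78.8
```

Pulling reached about 9 N and then dropped to nothing, so the jaws have let go. I'll draw the tube out along the normal.

Call:
{"fn": "jog_arm", "kwargs": {"rows": [[[0,0,-4],[0,0,0]],[[0,0,-9],[0,0,0]],[[0,0,-15],[0,0,0]],[[0,0,-25],[0,0,0]],[[0,0,-40],[0,0,0]],[[0,0,-60],[0,0,0]],[[0,0,-80],[0,0,0]],[[0,0,-100],[0,0,0]],[[0,0,-110],[0,0,0]],[[0,0,-110],[0,0,0]]]}}

```text
time: 9.85
tool_pos: [568.5, 215.6, 223.8]
tcp_rot: [179.9, -24.8, 171.0]
ft_force: [0.4, 0.3, -0.4]
finger_gap: 12.1
grip_force: 78.9
```

Run:
```python
from h import *
from fork import cloud
s,d=snap('side','side4'); p,Q=meas(); print(p,r.sense()['ft_force'],r.sense()['time'])
cv2.imwrite('pics/c5.png',cv2.resize(s[170:310,240:380],(600,600),interpolation=cv2.INTER_CUBIC))
go([493.5,-320,230],DOWN)
```

```text
[567.6 215.6 222.3] [-0.2  0.1 -0.7] 9.9
shift [  -6.2 -540.6  -11.7] turn [ 0.  -0.4  0. ]
```

View pics/c5.png

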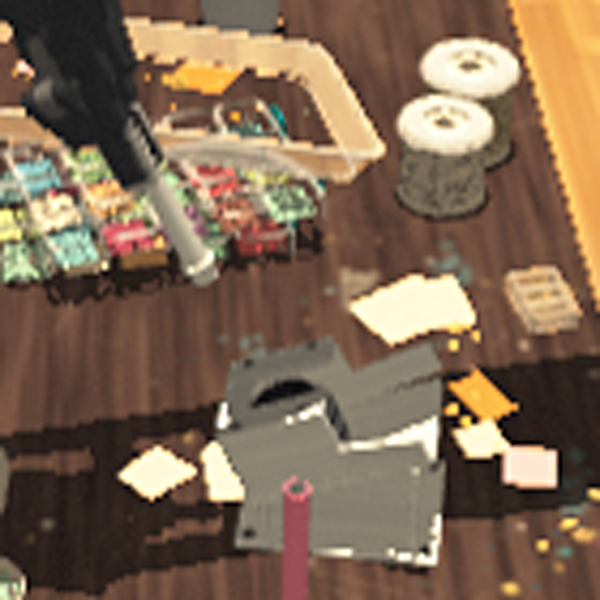

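The tube is free, with its bead at crop (205,270). The fitting stays in the bracket, its ring seen through the slot at (285,395).

Call:
{"fn": "jog_arm", "kwargs": {"rows": [[[10,0,-22],[0,0,0]],[[22,0,-48],[0,-0.1,0]],[[36,0,-78],[0,-0.22,0]],[[42,0,-90],[0,-0.33,0]],[[42,0,-90],[0,-0.436,0]],[[42,0,-90],[0,-0.436,0]],[[42,0,-90],[0,-0.436,0]]]}}

```text
time: 10.6
tool_pos: [565.5, 215.8, 320.1]
tcp_rot: [-180.0, -0.2, 171.1]
ft_force: [0.1, 0.0, 0.5]
finger_gap: 11.8
grip_force: 78.9
```

Run:
```python
from h import *
print(*meas()[0]); go([493.5,-320,320],DOWN)
```

```text
565.5407673800431 215.83211536726748 320.1316823219984
shift [-1.200e+01 -5.405e+02  4.000e-01] turn [-0.001 -0.004  0.001]
```

Call:
{"fn": "jog_arm", "kwargs": {"rows": [[[-1,-20,0],[0,0,0]],[[-2,-60,0],[0,0,0]],[[-3,-105,0],[0,0,0]],[[-4,-150,0],[0,0,0]],[[-5,-195,0],[0,0,0]],[[-6,-240,0],[0,0,0]],[[-7,-285,0],[0,0,0]],[[-8,-330,0],[0,0,0]],[[-9,-370,0],[0,0,0]],[[-10,-400,0],[0,0,0]]]}}

```text
time: 11.6
tool_pos: [513.7, -184.1, 319.6]
tcp_rot: [179.9, -0.3, 170.9]
ft_force: [0.6, -0.1, -0.4]
finger_gap: 11.8
grip_force: 78.9
```

Call:
{"fn": "jog_arm", "kwargs": {"rows": [[[-1,-40,0],[0,0,0]],[[-2,-80,0],[0,0,0]],[[-2,-110,0],[0,0,0]],[[-2,-130,0],[0,0,0]],[[-2,-140,0],[0,0,0]],[[-2,-140,0],[0,0,0]],[[-2,-140,0],[0,0,0]]]}}

```text
time: 12.3
tool_pos: [494.6, -319.2, 320.3]
tcp_rot: [179.9, -0.1, 171.0]
ft_force: [-0.2, -0.2, -0.4]
finger_gap: 11.9
grip_force: 78.9
```

Run:
```python
from h import *
from fork import cloud
np.set_printoptions(suppress=True,precision=1)
s,d=snap('side','side5'); t,_=snap('top','top5'); print(*meas()[0],r.sense()['time']); go([493.5,-320,165],DOWN)
A=cv2.resize(s[60:190,240:370],(600,600),interpolation=cv2.INTER_CUBIC); B=cv2.resize(t[200:270,365:435],(200,200)); C=np.zeros((600,800,3),np.uint8);C[:,:600]=A;C[:200,600:]=B;cv2.imwrite('pics/c6.png',C)
P=cloud('side','side5',280,312,150,182); k=(P[:,2]>53)&(P[:,2]<66)&(P[:,1]<-250)&(abs(P[:,0]-490)<60); Q=P[k][:,:2]
print('cup',(Q.min(0)+Q.max(0))/2,np.ptp(Q,axis=0))
P=cloud('side','side5',260,350,60,182); 
for z in(260,275,285,295): 
    k=(abs(P[:,2]-z)<5)&(abs(P[:,1]+320)<40)&(abs(P[:,0]-493)<40); print(z,k.sum(),P[k].mean(0),np.ptp(P[k],axis=0) if k.any() else '')
```

```text
494.8681752583352 -318.57471322406616 320.95439202387297 12.4
shift [  1.1  -1.7 156. ] turn [ 0. -0.  0.]
cup [ 493.1 -317.1] [67.6 75.4]
260 17 [ 493.2 -314.4  259.5] [15.7 17.3  7.1]
275 13 [ 491.7 -313.   274.5] [9.2 9.  8.8]
285 13 [ 493.  -312.2  285.3] [ 9.3 14.6  8.9]
295 12 [ 492.5 -314.8  294.4] [9.2 6.7 8.1]
```

View pics/c6.png

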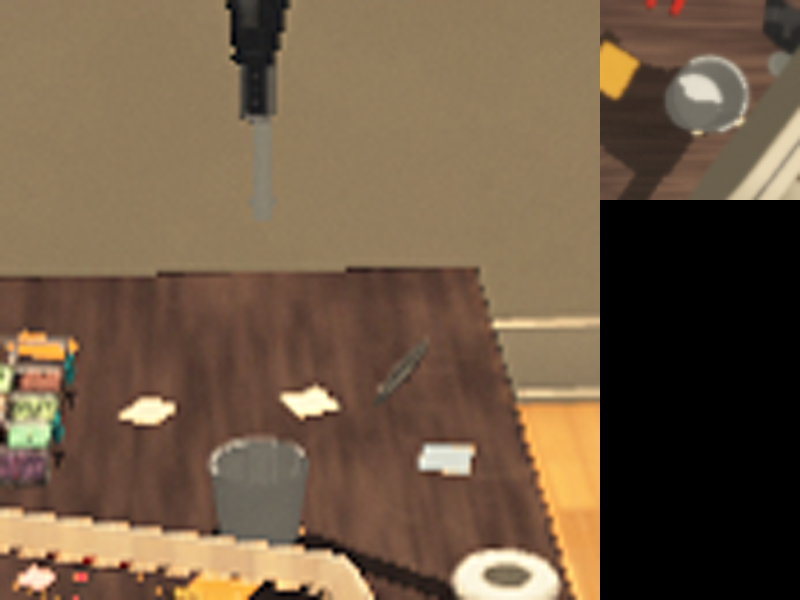

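The tube hangs upright over the cup: tube at crop (262,170), cup mouth at (258,455). Both measure at about (493,-319). Lowering.

Call:
{"fn": "jog_arm", "kwargs": {"rows": [[[0,0,30],[0,0,0]],[[0,0,70],[0,0,0]],[[0,0,110],[0,0,0]],[[0,0,140],[0,0,0]],[[0,0,165],[0,0,0]],[[0,0,185],[0,0,0]],[[0,0,205],[0,0,0]],[[0,0,220],[0,0,0]],[[0,0,230],[0,0,0]],[[0,0,230],[0,0,0]]]}}

```text
time: 13.4
tool_pos: [493.8, -318.6, 89.6]
tcp_rot: [179.9, -0.1, 171.1]
ft_force: [0.3, 0.5, -1.3]
finger_gap: 11.7
grip_force: 78.9
```

Call:
{"fn": "jog_arm", "kwargs": {"rows": [[[0,0,3],[0,0,0]],[[0,0,6],[0,0,0]],[[0,0,9],[0,0,0]],[[0,0,9],[0,0,0]],[[0,0,9],[0,0,0]]]}}

```text
time: 13.9
tool_pos: [494.5, -319.7, 82.2]
tcp_rot: [-180.0, 0.0, 171.0]
ft_force: [-0.1, -0.2, -0.9]
finger_gap: 11.7
grip_force: 78.9
```

Call:
{"fn": "jog_arm", "kwargs": {"rows": [[[0,0,2],[0,0,0]],[[0,0,4],[0,0,0]],[[0,0,5],[0,0,0]],[[0,0,5],[0,0,0]]]}}

```text
time: 14.3
tool_pos: [494.2, -319.5, 76.7]
tcp_rot: [180.0, -0.0, 171.0]
ft_force: [0.5, -0.4, -1.1]
finger_gap: 11.8
grip_force: 78.9
```

Call:
{"fn": "jog_arm", "kwargs": {"rows": [[[0,0,0],[0,0,0]],[[0,0,0],[0,0,0]],[[0,0,0],[0,0,0]],[[0,0,0],[0,0,0]],[[0,0,0],[0,0,0]],[[0,0,0],[0,0,0]],[[0,0,0],[0,0,0]]], "grip": 70}}

```text
time: 15.0
tool_pos: [494.4, -319.6, 77.1]
tcp_rot: [-180.0, 0.0, 171.0]
ft_force: [0.3, 0.7, -0.4]
finger_gap: 70.1
grip_force: 0.0
```

Call:
{"fn": "jog_arm", "kwargs": {"rows": [[[0,0,-10],[0,0,0]],[[0,0,-25],[0,0,0]],[[0,0,-45],[0,0,0]],[[0,0,-75],[0,0,0]],[[0,0,-110],[0,0,0]],[[0,0,-150],[0,0,0]],[[0,0,-180],[0,0,0]],[[0,0,-200],[0,0,0]],[[0,0,-200],[0,0,0]],[[0,0,-200],[0,0,0]]]}}

```text
time: 16.0
tool_pos: [494.7, -319.8, 278.2]
tcp_rot: [-179.9, 0.1, 171.0]
ft_force: [0.1, 0.1, -0.2]
finger_gap: 70.0
grip_force: 0.0
```

Run:
```python
from h import *
s,d=snap('side','side6'); t,_=snap('top','top6'); q=r.sense(); print(q['tool_pos'],q['ft_force'],q['time'])
A=cv2.resize(s[110:300,230:375],(458,600),interpolation=cv2.INTER_CUBIC); B=cv2.resize(t[170:270,360:440],(240,300)); D=cv2.resize(t[205:275,165:235],(280,280),interpolation=cv2.INTER_CUBIC)
C=np.zeros((600,800,3),np.uint8);C[:,:458]=A;C[:300,500:740]=B;C[310:590,500:780]=D;cv2.imwrite('pics/c7.png',C)
```

```text
[ 493.88447518 -319.17720828  275.81152857] [-0.70882769  0.13384318  0.09793016] 16.1
```

View pics/c7.png

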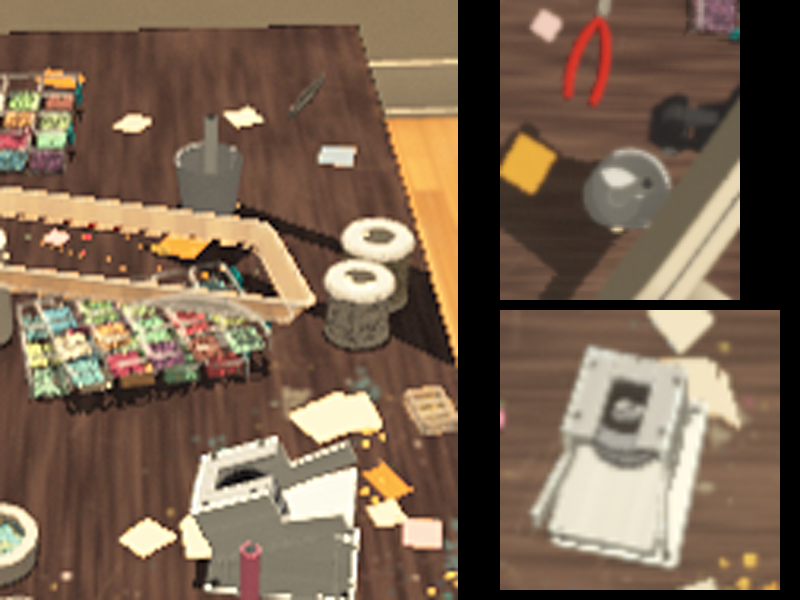

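The tube stands in the upright cup at crop (210,145). The fitting lies under the fork at (630,405), and nothing else looks disturbed. Handing in.

```bash
python3 -c "
from bench import r
print(r.hand_in())"
```

```text
the job is handed in; nothing more can be done
None
```

The job is handed in at about 16 s of the 58 s limit: the tube came free under the fork at about 9 N and stands beaded end down in the upright cup, the fitting lies in the bracket, and nothing else in the final close-up pictures looked disturbed.

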